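Open the gap of an adjustable choke by one turn and lock it

TASK

Open the air gap of the adjustable choke by one step: push the index bolt on its left fully out of the notch in the handwheel, push the wheel round by its upright handle through exactly one full turn clockwise as seen from above, and push the bolt fully home into the notch again so that the wheel is locked. Do it all by pushing with the closed fingers, without taking hold of or straddling the handle or the bolt's pin, and leave the loose things on the bench where they are.

Things in the scene. Friction and masses are not known exactly. Their poses are not given: they have to be found in the camera images.
- gap_choke: The adjustable choke, a fixed stand bolted to the bench: steel base 150 mm (its x) by 156 mm (its y), two copper coils on a laminated core, four columns, and a bridge plate whose top is 158 mm above the bench. Origin: centre of its underside, on the handwheel's vertical axis. Its z is up; the index bolt slides out along its +y, on a 44 mm wide tongue that reaches to y = 156 mm
- handwheel (a joint): Turn of the aluminium handwheel in rad about the vertical axis through the choke's origin: 0 at the start, growing clockwise seen from above, one turn = 6.283. With the bolt out it turns freely either way by more than a turn and stays where it is left (about 2 N at the handle moves it)
- handle_mid (a point): Middle of the wheel's upright black handle, a round knob 21 mm in diameter that stands on the rim, 61 mm from the wheel's axis, from 190 to 236 mm above the bench; this point is 213 mm above the bench. When the wheel is locked the handle lies 240 degrees clockwise of the notch
- hub_top (a point): Centre of the wheel on its axis, at the hub's top face 197 mm above the bench; the 13 mm thick spindle end rises out of it, to 218 mm after the turn. The wheel has three spokes and a rim of 140 mm outer diameter, 18 mm wide, lying 178 to 190 mm above the bench
- notch (a point): Mouth of the one notch in the rim's outer edge: a straight slot 10 mm wide and 14 mm deep, flared to 26 mm at the mouth, 70 mm from the axis, 184 mm above the bench. It faces the bolt at wheel values 0 and 6.283; a bolt pushed home centres the wheel by itself if the wheel is within about 0.1 rad of that
- index_bolt (a joint): Travel of the steel index bolt in m along the choke's +y, away from the wheel: 0 fully home in the notch (as it starts), 0.016 fully out against its stop. It stays where it is left (1.5 N of friction; up to about 10 N where it has to centre the wheel). While it is in the notch the wheel cannot turn
- pin_mid (a point): Middle of the exposed part of the bolt's upright steel pin, 11 mm in diameter, on the choke's +y axis, 112 mm from the wheel's axis with the bolt home and 128 mm with it out; the pin ends 234 mm above the bench and this point is 216 mm above it. Between pin and wheel handle nothing stands higher than 194 mm
- keeper_out (a point): Top centre of the outer of the bolt's two keepers (staples that guide it): 142 mm from the wheel's axis, 194 mm above the bench, 12 mm long and 34 mm wide; the inner one is alike, 89 mm from the axis. Fingertips 198 mm or more above the bench pass over the keepers and the rim
- upper_yoke (a joint): Height of the upper core yoke in m over its start; the wheel's screw lifts it 0.006 a turn (clockwise opens the gap)
- tape_electrical: bystander: roll of black tape lying flat, 56 mm across and 19 mm high, behind the work between the clear inverter enclosure (to the left, 0.30 m high, front at x = 0.53) and the stack of power supplies (0.37 m high, front at x = 0.62); origin at its underside
- diff_probe: bystander: black differential probe, 52x215x28 mm, origin at its underside
- snap_cap: bystander: standing capacitor can, 46 mm across and 80 mm high, on the bench by the choke under the bolt's tongue, origin at its underside
- fuse_link: bystander: ceramic fuse, 54x14 mm, lying by the choke, origin at its underside
- hex_key: bystander: hex key, 28x82x5 mm, lying by the choke, origin at its underside
- side_cutters: bystander: side cutters, 52x154x14 mm, lying by the choke, origin at their underside

How it is judged:
By the outcome, as a careful person would: the job done as asked, in the order asked, and still so for the second after the job is handed in, with the robot touching nothing.
It also fails if it takes over 72 s, if anything falls off the work surface, if the arm or the gripper's body presses on something with over 40 N, if the wrist force passes 120 N, or if a joint passes its speed limit or range.

ROBOT

A 7-joint arm with a two-finger parallel gripper is mounted at the origin on a cart in front of the work surface, level with it; the furniture and walls round the work are solid. World frame = base frame: x ahead of the robot, y to its left, z up, the work surface at z = 0. Lengths are in m, angles in rad, forces in N, time in s.
With the tool pointing down it reaches from about 0.35 to 0.9 m from the base axis. Payload 19.9 kg.
Tool frame: the origin (TCP) lies at the very end of the fingers, on their centre line; the grasp point (between the pads) lies 19 mm behind it; z points along the fingers, y is the line along which they close (so a half turn about z gives the same grasp; the last joint's range is limited). The gripper opens to 85 mm and grips with 20 to 120 N. Pads are 22 mm wide; open, the fingers measure 114 mm over their backs; the gripper's body (76 mm by 85 mm) begins 54 mm behind the grasp point. The pads swing forward as they close: fully open they stand 13 mm farther back than shut.
Start: joints at [-1.163, 0.417, -0.01, 1.614, 0.005, 1.111, -0.053], TCP at [0.271, 0.563, 0.231] pointing down, gripper open.
Joint ranges: [-2.81, 2.81], [-0.39, 2.02], [-1.27, 1.25], [0.06, 2.57], [-1.19, 4.33], [0.19, 2], [-2.82, 2.82]. Speed limits (rad/s): [1.89, 1.89, 2.39, 2.39, 3.01, 3.01, 3.01].

INTERFACE

Orientations are given as a unit quaternion [w, x, y, z].
In Python, from rig import readout, viewer, order gives the robot as it stands. The module is installed in compiled form; this text tells all that it offers.
- The arm moves only by the shell command python3 -m creep 'ROWS' [FORCE]. ROWS is JSON, a list of rows, each a list of 3 entries, a list of its own where there are three numbers: the shift along the tool's x, y, z scaled (see below), then the turn, a rotation vector about the tool's x, y, z scaled (see below), then the opening, from 0 (shut) to 1 (fully open). In form: [[[tx, ty, tz], [wx, wy, wz], jaw], ...]. A call has 1 to 12 rows; each row is the pose to reach, as a shift and turn from the pose commanded when the call began, along the tool's axes at that moment; what a row does not reach only later rows make up. The controller multiplies each number of a shift by 150 mm and each number of a turn by 45 degrees. A row lasts 1/10 s, in which the tool goes at most 50 mm and 8.59 degrees, less where a joint would pass 70% of its speed; a pose out of reach is approached as far as the arm can. A call with a number of a shift or a turn outside -1 to 1 is refused whole. A call with a gripper value outside its range is refused whole. The fingers move at their own pace and stop on an object; FORCE is the grip in N (left out, the last holds). Time passes only in rows, so rows that repeat a pose let the fingers close. It gives the time, the measured TCP pose, the force, the opening and the grip force at its end, in the units of the state.
- readout.get_state(): the state, without advancing time (a new reading comes with each control period).
- viewer.read_camera(name): name is "scene" or "side" or "wrist"; returns the picture (420x560x3 uint8, blue, green, red); there is no depth.
- viewer.get_calibration(name): a dict with "camera_matrix" (3x3 intrinsics, pixels), "rvec" (rotation vector, rad) and "tvec" (3), from world to camera coordinates, as OpenCV has them. Camera axes: x right, y down, z forward; pixel columns grow to the right and rows downward; lengths in m; the calibration is good to about 2 mm. A picture is of the moment at which its call begins: read the wrist's pose just before it. get_calibration takes no time and is no camera call; for the wrist camera it gives the pose at the moment of the call.
- order.finish_job(): hands the job in; it is judged then, once.
Trained networks look in the newest picture that a camera, given by its name, has taken for a name from the list of things; names that differ only in an ending like _2 or _b are one class to them, and where a whole thing is asked for, a point or a joint stands for the part that bears it (a point fixed in the world has none). Each returns a list of dicts, best first, with "score" (0 to 1); they miss things now and then, are a little off and sometimes report something else, mostly with a low value. They report only what shows in the picture. A call takes as long as a camera call.
- viewer.look_for(camera, name): "position" ([x, y, z] in m, in the coordinates of the camera as it stood for that picture, good to about 4 mm: the middle of the surface that is visible of it).
The state is a dict: "time": time; "joints": joint angles; "dq": joint speeds; "joint_torque": joint torques, N m; "ee_pos": TCP position; "eef_rot": TCP orientation; "ft_force": force on the tool from outside, world axes, zero at the start; "ft_torque": the same for the moment, N m; "width": finger opening in m; "finger_force": force on a finger pad.
Only numpy, scipy, OpenCV 4.12 (cv2) and the standard library are available. Lean on these libraries where they do the work, as an engineer would, in place of code of your own. Each camera call takes 0.05 s, during which the arm holds its last target. There are 200 camera calls.

## Working session

There is one attempt and no reset: what is moved stays moved. The work goes in short steps, Python scripts to look and compute and a shell command to move; the robot and the scene stay as the last step left them, time stands still between calls to the robot, and variables do not carry over. Pictures are saved under pics/ and viewed, at most 10 in all, crops included, and the job is handed in when it is done.

```bash
mkdir -p pics; cat > h.py <<'E'
import numpy as np,cv2
from rig import readout,viewer,order
def cam(n):
    c=viewer.get_calibration(n);K=np.array(c["camera_matrix"]);R=cv2.Rodrigues(np.array(c["rvec"],float))[0];t=np.array(c["tvec"],float).ravel();return K,R,t
def look(n,names,pic=None):
    c=cam(n);im=viewer.read_camera(n)
    if pic: cv2.imwrite('pics/'+pic,im)
    K,R,t=c
    for nm in names:
        for d in viewer.look_for(n,nm)[:2]:
            p=R.T@(np.array(d["position"])-t);q=K@np.array(d["position"]);
            print(n,nm,round(d["score"],2),p.round(4),(q[:2]/q[2]).round())
    return im
def pix2z(n,u,v,z):
    K,R,t=cam(n);r=R.T@np.linalg.inv(K)@[u,v,1];o=-R.T@t;return o+r*(z-o[2])/r[2]
E
python3 - <<'E'
from h import *
s=readout.get_state();print({k:np.round(v,3) for k,v in s.items()})
N=["gap_choke","handle_mid","hub_top","notch","pin_mid","keeper_out","snap_cap"]
a=look("scene",N,"s1.png");b=look("side",N,"d1.png")
for n in("scene","side"):
  K,R,t=cam(n);print(n,-R.T@t)
E
```

```text
{'time': np.float64(0.0), 'joints': array([-1.164,  0.418, -0.01 ,  1.614,  0.005,  1.111, -0.053]), 'dq': array([-0.   , -0.001,  0.002,  0.   ,  0.001, -0.001, -0.001]), 'joint_torque': array([-0.0000e+00, -8.6444e+01,  6.7900e-01, -4.3489e+01,  1.9000e-02,
        7.0000e-03,  0.0000e+00]), 'ee_pos': array([0.271, 0.563, 0.231]), 'eef_rot': array([-0.   ,  0.222,  0.975, -0.001]), 'ft_force': array([-0.614,  0.552,  0.969]), 'ft_torque': array([-0.022,  0.041, -0.028]), 'finger_force': np.float64(0.0), 'width': np.float64(0.085)}
scene gap_choke 0.55 [ 0.4682 -0.136   0.1572] [306. 246.]
scene notch 0.88 [ 0.4882 -0.1369  0.1884] [312. 230.]
scene pin_mid 0.8 [ 0.4597 -0.0347  0.189 ] [266. 217.]
scene pin_mid 0.36 [ 0.5018 -0.1354  0.2075] [316. 219.]
scene keeper_out 0.83 [ 0.4631 -0.1367  0.1643] [305. 245.]
scene keeper_out 0.73 [ 0.405  -0.0434  0.0136] [254. 292.]
scene snap_cap 0.72 [ 0.4572 -0.0229  0.0531] [262. 264.]
side gap_choke 0.6 [ 0.5051 -0.1731  0.1566] [253. 253.]
side handle_mid 0.66 [ 0.503  -0.1435  0.1892] [253. 233.]
side hub_top 0.6 [ 0.5017 -0.1453  0.1863] [252. 234.]
side notch 0.93 [ 0.5024 -0.1447  0.1892] [252. 233.]
side pin_mid 0.59 [ 0.4679 -0.0357  0.1905] [242. 204.]
side pin_mid 0.59 [ 0.5027 -0.1711  0.1543] [252. 253.]
side keeper_out 0.73 [ 0.5044 -0.1708  0.156 ] [253. 252.]
scene [-0.11485774 -0.5324083   0.72709442]
side [ 0.58361105 -0.90652474  0.84333445]
```

```bash
python3 - <<'E'
import cv2
a=cv2.imread('pics/s1.png')[150:330,190:390];b=cv2.imread('pics/d1.png')[140:320,160:340]
cv2.imwrite('pics/s1c.png',cv2.resize(a,None,fx=4,fy=4*.83,interpolation=cv2.INTER_CUBIC))
cv2.imwrite('pics/d1c.png',cv2.resize(b,None,fx=3.3,fy=3.3,interpolation=cv2.INTER_CUBIC))
E
```

```text
(no output)
```

View pics/s1c.png

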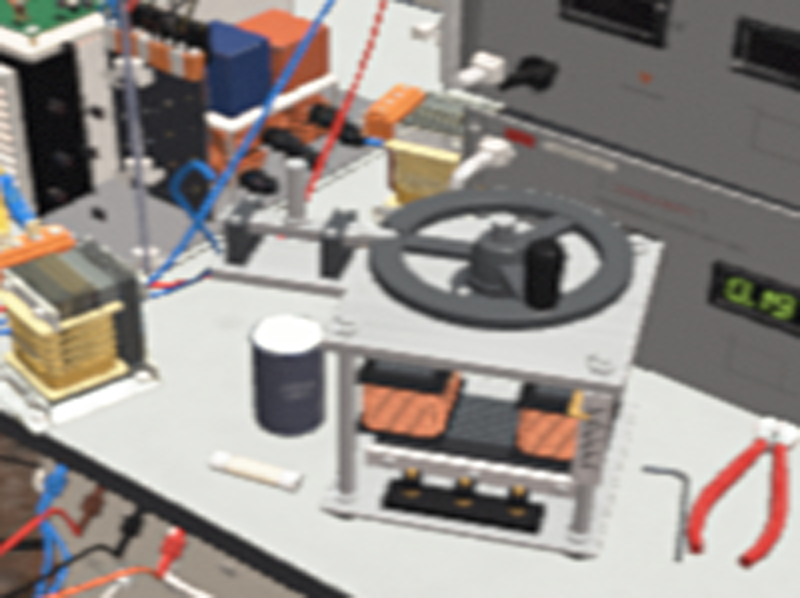

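View pics/d1c.png

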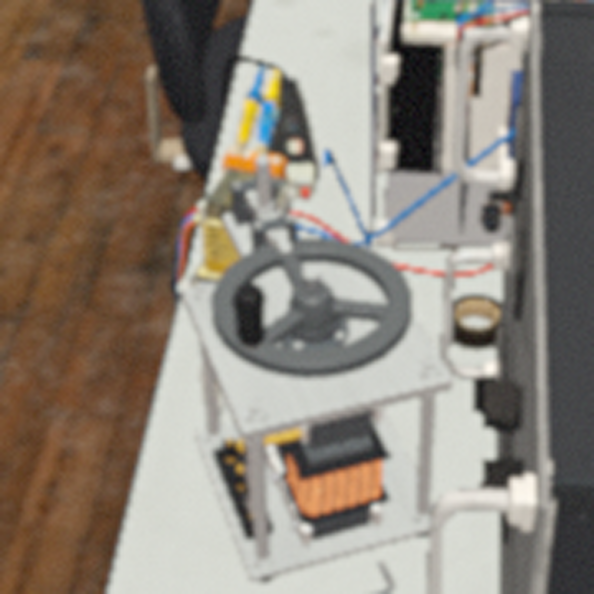

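View pics/s1.png

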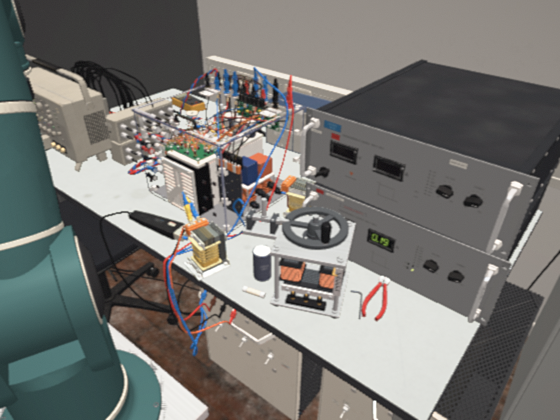

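The scene crop shows the wheel (rim centre about u 315, v 227), the handle at (326, 232) and the pin top at (264, 200). In the side crop the rim centre is (254.5, 232), the handle (235.5, 236) and the pin top (240, 189). I'll triangulate these.

```bash
python3 - <<'E'
from h import *
def tri(a,b):
    P=[]
    for n in("scene","side"):
        K,R,t=cam(n);P.append(K@np.c_[R,t])
    X=cv2.triangulatePoints(P[0],P[1],np.array(a,float).reshape(2,1),np.array(b,float).reshape(2,1)).ravel();return X[:3]/X[3]
for nm,a,b,z in(("rimc",(315.25,226.8),(254.5,232.4),.19),("handle",(326.2,231.9),(235.5,235.8),.213),("pintop",(264.2,199.7),(240,189.4),.234)):
    print(nm,tri(a,b).round(4),pix2z("scene",*a,z).round(4),pix2z("side",*b,z).round(4))
# fit rim circle from edge extremes: compare projected model
def model(cx,cy,yaw):
    d=np.array([-np.sin(yaw),np.cos(yaw)]);h=yaw+np.pi/2-np.radians(240)
    th=np.linspace(0,2*np.pi,361)
    rim=np.c_[cx+.07*np.cos(th),cy+.07*np.sin(th),0*th+.19]
    return rim,np.array([[cx+.061*np.cos(h),cy+.061*np.sin(h),z] for z in(.236,.213)]),np.array([[*(np.array([cx,cy])+.112*d),z] for z in(.234,.216)])
from scipy.optimize import least_squares
obs={"scene":dict(l=190+368/4,r=190+633/4,t=150+188/3.32,pin=(264.2,199.3),h=(326.2,231.9)),"side":dict(l=160+214/3.3,r=160+411/3.3,t=140+240/3.3,pin=(240,189.2),h=(235.5,235.8))}
def res(p):
    rim,h,pin=model(*p[:3]);o=[]
    for n in obs:
        K,R,t=cam(n);f=lambda X:(lambda q:q[:,:2]/q[:,2:])((X@R.T+t)@K.T)
        a=f(rim);ob=obs[n];o+=[a[:,0].min()-ob["l"],a[:,0].max()-ob["r"],a[:,1].min()-ob["t"],*(f(pin)[0]-ob["pin"]),*(f(h)[1]-ob["h"])]
    return o
r=least_squares(res,[.5,-.145,.3]);print(r.x,np.round(r.fun,1))
rim,h,pin=model(*r.x);print(h[1],pin[1])
E
```

```text
rimc [ 0.5061 -0.1322  0.1826] [ 0.4985 -0.1368  0.19  ] [ 0.5069 -0.1419  0.19  ]
handle [ 0.4698 -0.182   0.2138] [ 0.4721 -0.18    0.213 ] [ 0.4696 -0.1829  0.213 ]
pintop [ 0.4626 -0.0292  0.2294] [ 0.4585 -0.0324  0.234 ] [ 0.4635 -0.0375  0.234 ]
[ 0.50597517 -0.13294547  0.41132706] [ 0.4  1.3 -0.8  0.1 -0.5  0.2  1.  -1.2  0.6 -1.6 -0.6 -1.6  0.1 -0.3]
[ 0.4697486  -0.18202333  0.213     ] [ 0.46119465 -0.03028727  0.216     ]
```

```bash
cat >> h.py <<'E'
from scipy.spatial.transform import Rotation as Ro
def Rt(psi,t=0):
    p=np.radians(psi);x=np.array([np.cos(p),np.sin(p),0]);z=np.array([0,0,-1.]);y=np.cross(z,x)
    return Ro.from_euler('y',-t,degrees=True)*Ro.from_matrix(np.c_[x,y,z])
def rows(W):
    "W: list of (x,y,z,psi,tilt) world"
    s=readout.get_state();p=np.array(s["ee_pos"]);q=s["eef_rot"];R=Ro.from_quat([*q[1:],q[0]])
    print("t",s["time"],"tcp",p.round(4),"F",np.round(s["ft_force"],1))
    for w in W:
        d=R.inv().apply(np.array(w[:3])-p)/.15;r=(R.inv()*Rt(*w[3:])).as_rotvec(degrees=True)/45
        print(f"[[{d[0]:.3f},{d[1]:.3f},{d[2]:.3f}],[{r[0]:.3f},{r[1]:.3f},{r[2]:.3f}],0],",end="")
    print()
E
python3 - <<'E'
from h import *
rows([(.271,.563,.34,154.4),(.34,.39,.34,133),(.35,.20,.34,113.5),(.43,-.06,.34,113.5)])
E
```

```text
t 0.8 tcp [0.2712 0.5631 0.2313] F [0.5 0.5 0.4]
[[0.001,-0.001,-0.725],[-0.000,0.000,-0.003],0],[[-0.914,-0.841,-0.725],[-0.000,0.000,0.473],0],[[-1.524,-1.953,-0.725],[-0.000,0.000,0.906],0],[[-2.756,-3.283,-0.725],[-0.000,0.000,0.906],0],
```

```bash
python3 -m creep '[[[0,0,-0.35],[0,0,0],0],[[0,0,-0.7],[0,0,0],0],[[0,0,-0.73],[0,0,0],0],[[-0.2,-0.2,-0.73],[0,0,0.1],0],[[-0.4,-0.4,-0.73],[0,0,0.2],0],[[-0.6,-0.6,-0.73],[0,0,0.3],0],[[-0.75,-0.75,-0.73],[0,0,0.4],0],[[-0.9,-0.85,-0.73],[0,0,0.47],0],[[-0.9,-0.85,-0.73],[0,0,0.47],0]]' 30
python3 - <<'E'
from h import *
rows([(.34,.30,.34,123,0),(.35,.22,.34,113.5,0)])
E
```

```text
time: 1.7
ee_pos: [0.3398, 0.3869, 0.3413]
eef_rot: [0.0, 0.4, 0.916, 0.0]
ft_force: [0.7, -0.2, 0.2]
width: 0.0001
finger_force: 0.0
t 1.7 tcp [0.3398 0.3869 0.3413] F [ 0.7 -0.2  0.2]
[[-0.426,-0.393,0.009],[0.001,0.001,0.218],0],[[-0.863,-0.706,0.009],[0.001,0.001,0.429],0],
```

```bash
python3 -m creep '[[[-0.2,-0.2,0],[0,0,0.1],0],[[-0.4,-0.35,0],[0,0,0.2],0],[[-0.6,-0.5,0],[0,0,0.3],0],[[-0.8,-0.65,0],[0,0,0.43],0],[[-0.86,-0.7,0],[0,0,0.43],0],[[-0.86,-0.7,0],[0,0,0.43],0]]'
python3 - <<'E'
from h import *
rows([(.37,.12,.34,113.5,0),(.4,.05,.34,113.5,0)])
E
```

```text
time: 2.3
ee_pos: [0.3495, 0.2231, 0.3412]
eef_rot: [0.0, 0.546, 0.838, 0.0]
ft_force: [0.3, 1.3, 0.1]
width: -0.0
finger_force: 0.0
t 2.3 tcp [0.3495 0.2231 0.3412] F [0.3 1.3 0.1]
[[-0.684,-0.152,0.008],[0.001,-0.000,0.006],0],[[-1.192,-0.157,0.007],[0.001,-0.000,0.006],0],
```

```bash
python3 -m creep '[[[-0.3,-0.1,0],[0,0,0],0],[[-0.6,-0.15,0],[0,0,0],0],[[-0.9,-0.16,0],[0,0,0],0],[[-1,-0.16,0],[0,0,0],0],[[-1,-0.16,0],[0,0,0],0],[[-1,-0.16,0],[0,0,0],0]]'
python3 - <<'E'
from h import *
rows([(.43,-.06,.34,113.5,0)])
N=["handle_mid","hub_top","notch","pin_mid","keeper_out"]
look("wrist",N,"w1.png")
E
```

```text
time: 2.9
ee_pos: [0.3878, 0.0783, 0.3408]
eef_rot: [0.0, 0.545, 0.838, -0.0]
ft_force: [-0.8, 0.1, -0.4]
width: -0.0
finger_force: 0.0
t 2.9 tcp [0.3878 0.0783 0.3408] F [-0.8  0.1 -0.4]
[[-0.957,-0.116,0.006],[-0.000,0.001,0.009],0],
wrist handle_mid 0.52 [ 0.4591 -0.0851  0.1846] [278. 371.]
wrist hub_top 0.82 [ 0.4652 -0.0872  0.1861] [283. 376.]
wrist notch 0.57 [ 0.4611 -0.0801  0.1889] [282. 371.]
wrist pin_mid 0.42 [ 0.4619 -0.0034  0.07  ] [308. 253.]
wrist keeper_out 0.7 [ 0.5248 -0.0566  0.0622] [334. 304.]
wrist keeper_out 0.33 [ 0.4102 -0.0326  0.0107] [261. 240.]
```

View pics/w1.png

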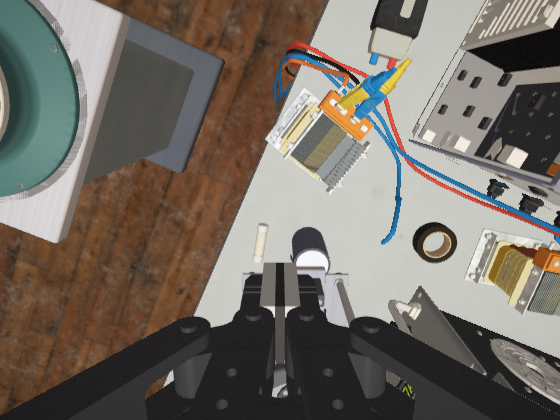

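```bash
python3 -m creep '[[[-0.3,0.1,0],[0,0,0],0],[[-0.6,0.15,0],[0,0,0],0],[[-0.9,0.15,0],[0,0,0],0],[[-1,0.15,0],[0,0,0],0],[[-1,0.15,0],[0,0,0],0],[[-1,0.15,0],[0,0,0],0]]'
python3 - <<'E'
from h import *
rows([(.473,-.062,.34,113.5,0),(.473,-.062,.206,113.5,0)])
E
```

```text
time: 3.8
ee_pos: [0.4685, -0.0507, 0.3406]
eef_rot: [-0.0, 0.546, 0.838, -0.0]
ft_force: [-0.3, 0.9, -0.3]
width: -0.0001
finger_force: 0.0
t 3.8 tcp [ 0.4685 -0.0507  0.3406] F [-0.3  0.9 -0.3]
[[-0.081,-0.003,0.004],[-0.001,-0.000,0.007],0],[[-0.081,-0.003,0.897],[-0.001,-0.000,0.007],0],
```

```bash
python3 -m creep '[[[-0.1,0,0.2],[0,0,0],0],[[-0.1,0,0.4],[0,0,0],0],[[-0.1,0,0.6],[0,0,0],0],[[-0.1,0,0.63],[0,0,0],0],[[-0.1,0,0.63],[0,0,0],0]]'
python3 - <<'E'
from h import *
rows([(.473,-.062,.206,113.5,0)])
a=viewer.read_camera("scene")[150:280,210:370];b=viewer.read_camera("side")[140:270,170:330]
cv2.imwrite('pics/c2.png',cv2.resize(np.vstack([a]),None,fx=4.5,fy=4.5,interpolation=cv2.INTER_CUBIC))
f=lambda i:cv2.resize(i,(400,325),interpolation=cv2.INTER_CUBIC)
cv2.imwrite('pics/c2.png',np.hstack([f(a),f(b)]))
E
```

```text
time: 4.3
ee_pos: [0.4746, -0.0642, 0.2466]
eef_rot: [-0.0, 0.546, 0.838, -0.0]
ft_force: [0.6, -0.3, 0.7]
width: 0.0001
finger_force: 0.0
t 4.3 tcp [ 0.4746 -0.0642  0.2466] F [ 0.6 -0.3  0.7]
[[0.018,-0.003,0.270],[-0.001,-0.000,0.008],0],
```

View pics/c2.png

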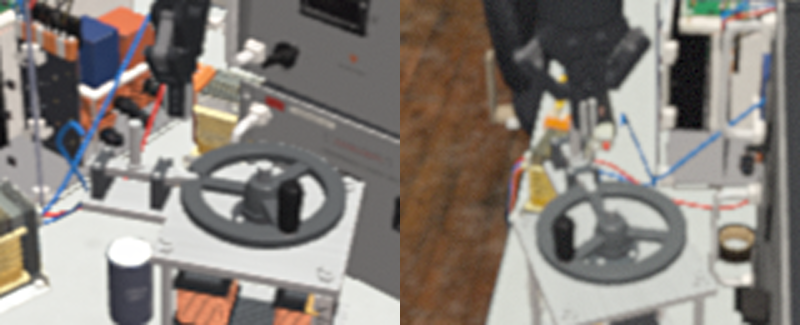

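```bash
python3 -m creep '[[[0,0,0.15],[0,0,0],0],[[0,0,0.27],[0,0,0],0],[[0,0,0.27],[0,0,0],0],[[0.04,0,0.27],[0,0,0],0],[[0.08,0,0.27],[0,0,0],0],[[0.1,0,0.27],[0,0,0],0],[[0.12,0,0.27],[0,0,0],0],[[0.14,0,0.27],[0,0,0],0],[[0.16,0,0.27],[0,0,0],0],[[0.18,0,0.27],[0,0,0],0],[[0.2,0,0.27],[0,0,0],0],[[0.2,0,0.27],[0,0,0],0]]'
python3 -m creep '[[[0.01,0,0],[0,0,0],0],[[0.015,0,0],[0,0,0],0],[[0.015,0,0],[0,0,0],0]]'
```

```text
time: 5.6
ee_pos: [0.4625, -0.0373, 0.2058]
eef_rot: [-0.0, 0.546, 0.838, 0.0]
ft_force: [-0.8, -0.2, -0.0]
width: 0.0003
finger_force: 0.0
time: 5.9
ee_pos: [0.4617, -0.0356, 0.2058]
eef_rot: [-0.0, 0.546, 0.838, -0.0]
ft_force: [0.1, 0.1, 0.6]
width: -0.0
finger_force: 0.2
```

```bash
python3 -m creep '[[[0.01,0,0],[0,0,0],0],[[0.02,0,0],[0,0,0],0],[[0.02,0,0],[0,0,0],0]]'
python3 -m creep '[[[0.01,0,0],[0,0,0],0],[[0.02,0,0],[0,0,0],0],[[0.02,0,0],[0,0,0],0]]'
```

```text
time: 6.2
ee_pos: [0.4604, -0.0327, 0.2058]
eef_rot: [-0.0, 0.546, 0.838, -0.0]
ft_force: [0.7, -1.0, 0.5]
width: 0.0002
finger_force: 0.1
time: 6.5
ee_pos: [0.4592, -0.0299, 0.2058]
eef_rot: [-0.0, 0.546, 0.838, -0.0]
ft_force: [1.1, 0.4, -1.0]
width: 0.0002
finger_force: 0.0
```

```bash
python3 -m creep '[[[0.01,0,0],[0,0,0],0],[[0.02,0,0],[0,0,0],0],[[0.02,0,0],[0,0,0],0]]'
python3 -m creep '[[[0.01,0,0],[0,0,0],0],[[0.02,0,0],[0,0,0],0],[[0.02,0,0],[0,0,0],0]]'
python3 - <<'E'
from h import *
a=viewer.read_camera("scene")[150:280,210:370];b=viewer.read_camera("side")[140:270,170:330]
f=lambda i:cv2.resize(i,(400,325),interpolation=cv2.INTER_CUBIC)
cv2.imwrite('pics/c3.png',np.hstack([f(a),f(b)]))
E
```

```text
time: 6.8
ee_pos: [0.4588, -0.0293, 0.2059]
eef_rot: [0.002, 0.547, 0.837, -0.001]
ft_force: [9.4, -14.8, -8.3]
width: 0.0
finger_force: 8.9
time: 7.1
ee_pos: [0.4587, -0.0291, 0.2061]
eef_rot: [0.004, 0.548, 0.837, -0.001]
ft_force: [20.5, -32.0, -18.7]
width: -0.0004
finger_force: 19.2
```

View pics/c3.png

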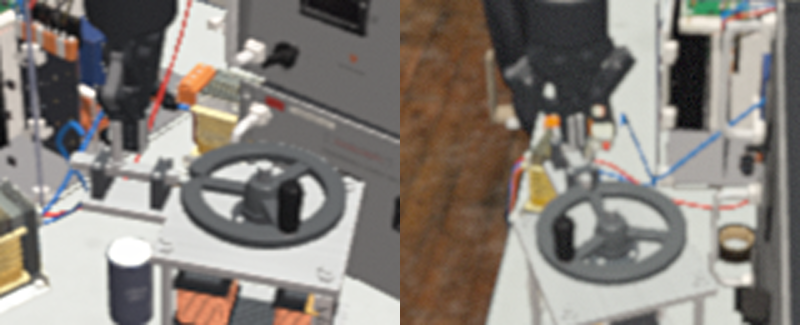

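```bash
python3 -m creep '[[[-0.15,0,0],[0,0,0],0],[[-0.25,0,0],[0,0,0],0],[[-0.25,0,-0.2],[0,0,0],0],[[-0.25,0,-0.43],[0,0,0],0],[[-0.25,0,-0.43],[0,0,0],0]]'
python3 - <<'E'
from h import *
look("side",["pin_mid"])
rows([(.507,-.191,.27,113.5,0),(.507,-.191,.207,113.5,0)])
E
```

```text
time: 7.7
ee_pos: [0.4735, -0.0592, 0.2738]
eef_rot: [0.002, 0.546, 0.838, 0.002]
ft_force: [0.2, 0.5, -0.2]
width: 0.0001
finger_force: 0.0
t 7.8 tcp [ 0.4721 -0.0587  0.2706] F [-0.3 -0.4 -0.1]
[[-0.901,-0.143,0.004],[0.001,-0.000,0.007],0],[[-0.901,-0.144,0.424],[0.001,-0.000,0.007],0],
```

```bash
python3 -m creep '[[[-0.3,-0.05,0],[0,0,0],0],[[-0.6,-0.1,0],[0,0,0],0],[[-0.9,-0.14,0],[0,0,0],0],[[-0.9,-0.14,0],[0,0,0],0],[[-0.9,-0.14,0.15],[0,0,0],0],[[-0.9,-0.14,0.3],[0,0,0],0],[[-0.9,-0.14,0.42],[0,0,0],0],[[-0.9,-0.14,0.42],[0,0,0],0]]'
cat >> h.py <<'E'
C=np.array([.505,-.133])
def arc(a,z=.207,r=.058):
    "a: list of (az,tilt)"
    rows([(C[0]+r*np.cos(np.radians(x)),C[1]+r*np.sin(np.radians(x)),z if t==0 else z+.004,113.5,t) for x,t in a])
E
python3 - <<'E'
from h import *
arc([(-92-10*i,0) for i in range(12)])
E
```

```text
time: 8.6
ee_pos: [0.5057, -0.1902, 0.2046]
eef_rot: [-0.002, 0.546, 0.838, -0.001]
ft_force: [-0.4, 0.3, 0.8]
width: -0.0
finger_force: 0.0
t 8.6 tcp [ 0.5057 -0.1902  0.2046] F [-0.4  0.3  0.8]
[[0.003,-0.019,-0.016],[-0.005,-0.003,0.006],0],[[0.037,-0.077,-0.016],[-0.005,-0.003,0.006],0],[[0.081,-0.128,-0.015],[-0.005,-0.003,0.006],0],[[0.133,-0.171,-0.015],[-0.005,-0.003,0.006],0],[[0.192,-0.204,-0.015],[-0.005,-0.003,0.006],0],[[0.256,-0.226,-0.015],[-0.005,-0.003,0.006],0],[[0.322,-0.237,-0.014],[-0.005,-0.003,0.006],0],[[0.390,-0.236,-0.014],[-0.005,-0.003,0.006],0],[[0.456,-0.223,-0.014],[-0.005,-0.003,0.006],0],[[0.519,-0.199,-0.014],[-0.005,-0.003,0.006],0],[[0.577,-0.165,-0.014],[-0.005,-0.003,0.006],0],[[0.628,-0.121,-0.014],[-0.005,-0.003,0.006],0],
```

```bash
python3 -m creep '[[[0,-0.02,-0.015],[0,0,0],0],[[0.04,-0.08,-0.015],[0,0,0],0],[[0.08,-0.13,-0.015],[0,0,0],0],[[0.13,-0.17,-0.015],[0,0,0],0],[[0.19,-0.2,-0.015],[0,0,0],0],[[0.25,-0.225,-0.015],[0,0,0],0],[[0.25,-0.225,-0.015],[0,0,0],0]]'
python3 - <<'E'
from h import *
look("scene",["handle_mid"]);look("side",["handle_mid"])
arc([(-152-10*i,0) for i in range(12)])
E
```

```text
time: 9.3
ee_pos: [0.4603, -0.1691, 0.2096]
eef_rot: [-0.0, 0.546, 0.838, 0.0]
ft_force: [-0.8, 0.2, -0.8]
width: 0.0003
finger_force: 0.0
scene handle_mid 0.95 [ 0.476  -0.1499  0.19  ] [314. 234.]
side handle_mid 0.89 [ 0.5123 -0.1499  0.1883] [257. 235.]
t 9.5 tcp [ 0.4613 -0.1703  0.2095] F [ 1.3 -0.2  0.2]
[[0.082,-0.019,0.017],[-0.000,0.000,0.006],0],[[0.149,-0.018,0.017],[-0.000,0.000,0.006],0],[[0.215,-0.005,0.017],[-0.000,0.000,0.006],0],[[0.278,0.019,0.017],[-0.000,0.000,0.006],0],[[0.336,0.053,0.017],[-0.000,0.000,0.006],0],[[0.387,0.097,0.017],[-0.000,0.000,0.006],0],[[0.430,0.149,0.017],[-0.000,0.000,0.006],0],[[0.463,0.208,0.017],[-0.000,0.000,0.006],0],[[0.485,0.272,0.017],[-0.000,0.000,0.006],0],[[0.496,0.338,0.017],[-0.000,0.000,0.006],0],[[0.495,0.406,0.017],[-0.000,0.000,0.006],0],[[0.482,0.472,0.017],[-0.000,0.000,0.006],0],
```

```bash
python3 - <<'E'
from h import *
a=viewer.read_camera("scene")[150:280,210:370];b=viewer.read_camera("side")[140:270,170:330]
f=lambda i:cv2.resize(i,(400,325),interpolation=cv2.INTER_CUBIC)
cv2.imwrite('pics/c4.png',np.hstack([f(a),f(b)]))
E
```

```text
(no output)
```

View pics/c4.png

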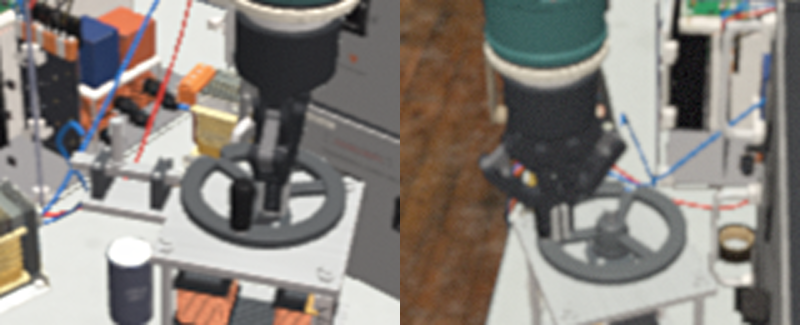

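The pin sits out and the wheel has turned, with the handle at (240, 205) ahead of the finger. Continuing.

```bash
python3 -m creep '[[[0.08,-0.02,0.017],[0,0,0],0],[[0.15,-0.02,0.017],[0,0,0],0],[[0.215,-0.005,0.017],[0,0,0],0],[[0.28,0.02,0.017],[0,0,0],0],[[0.335,0.055,0.017],[0,0,0],0],[[0.39,0.1,0.017],[0,0,0],0],[[0.43,0.15,0.017],[0,0,0],0],[[0.46,0.21,0.017],[0,0,0],0],[[0.46,0.21,0.017],[0,0,0],0]]'
python3 - <<'E'
from h import *
arc([(138,5),(133,10),(128,15),(120,20)]+[(110-10*i,20) for i in range(8)])
E
```

```text
time: 10.5
ee_pos: [0.4626, -0.0929, 0.2068]
eef_rot: [-0.0, 0.545, 0.838, -0.0]
ft_force: [0.8, -0.4, -0.3]
width: 0.0003
finger_force: 0.0
t 10.5 tcp [ 0.4626 -0.0929  0.2068] F [ 0.8 -0.4 -0.3]
[[-0.006,-0.008,-0.028],[-0.102,-0.045,0.009],0],[[0.006,0.024,-0.028],[-0.204,-0.090,0.009],0],[[0.016,0.056,-0.028],[-0.306,-0.135,0.009],0],[[0.026,0.109,-0.028],[-0.408,-0.179,0.009],0],[[0.027,0.176,-0.028],[-0.408,-0.179,0.009],0],[[0.016,0.243,-0.028],[-0.408,-0.179,0.009],0],[[-0.005,0.307,-0.028],[-0.408,-0.179,0.009],0],[[-0.038,0.366,-0.028],[-0.408,-0.179,0.009],0],[[-0.080,0.418,-0.028],[-0.408,-0.179,0.009],0],[[-0.131,0.463,-0.028],[-0.408,-0.179,0.009],0],[[-0.189,0.497,-0.028],[-0.408,-0.179,0.009],0],[[-0.252,0.522,-0.028],[-0.408,-0.179,0.009],0],
```

```bash
python3 -m creep '[[[0,-0.01,-0.028],[-0.1,-0.045,0],0],[[0.005,0.025,-0.028],[-0.2,-0.09,0],0],[[0.015,0.055,-0.028],[-0.3,-0.135,0],0],[[0.025,0.11,-0.028],[-0.41,-0.18,0],0],[[0.025,0.175,-0.028],[-0.41,-0.18,0],0],[[0.015,0.24,-0.028],[-0.41,-0.18,0],0],[[-0.005,0.305,-0.028],[-0.41,-0.18,0],0],[[-0.04,0.365,-0.028],[-0.41,-0.18,0],0],[[-0.08,0.42,-0.028],[-0.41,-0.18,0],0],[[-0.08,0.42,-0.028],[-0.41,-0.18,0],0]]'
python3 - <<'E'
from h import *
arc([(60-10*i,20) for i in range(12)])
a=viewer.read_camera("scene")[150:280,210:370];b=viewer.read_camera("side")[140:270,170:330]
f=lambda i:cv2.resize(i,(400,325),interpolation=cv2.INTER_CUBIC)
cv2.imwrite('pics/c5.png',np.hstack([f(a),f(b)]))
E
```

```text
time: 11.5
ee_pos: [0.5257, -0.0801, 0.211]
eef_rot: [0.146, 0.538, 0.825, 0.095]
ft_force: [-0.6, -0.2, 0.1]
width: 0.0001
finger_force: 0.0
t 11.5 tcp [ 0.5257 -0.0801  0.211 ] F [-0.6 -0.2  0.1]
[[-0.037,0.040,0.019],[0.002,0.001,0.007],0],[[-0.094,0.072,0.038],[0.002,0.001,0.007],0],[[-0.155,0.094,0.054],[0.002,0.001,0.007],0],[[-0.220,0.105,0.067],[0.002,0.001,0.007],0],[[-0.287,0.104,0.077],[0.002,0.001,0.007],0],[[-0.353,0.093,0.083],[0.002,0.001,0.007],0],[[-0.417,0.071,0.085],[0.002,0.001,0.007],0],[[-0.476,0.039,0.083],[0.002,0.001,0.007],0],[[-0.529,-0.002,0.077],[0.002,0.001,0.007],0],[[-0.574,-0.051,0.068],[0.002,0.001,0.007],0],[[-0.610,-0.107,0.054],[0.002,0.001,0.007],0],[[-0.636,-0.167,0.038],[0.002,0.001,0.007],0],
```

View pics/c5.png

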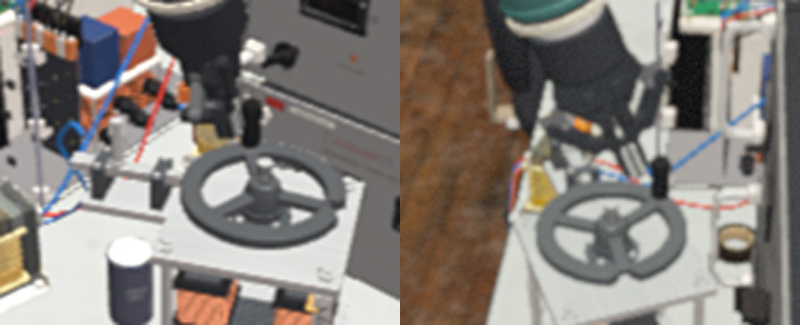

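The finger is tilted back from the supplies and is pushing the handle, now at the far side: (250, 120) in the scene half, (660, 175) in the side half. The pin is still out.

```bash
python3 -m creep '[[[-0.04,0.04,0.02],[0,0,0],0],[[-0.095,0.07,0.04],[0,0,0],0],[[-0.155,0.095,0.055],[0,0,0],0],[[-0.22,0.105,0.067],[0,0,0],0],[[-0.285,0.105,0.077],[0,0,0],0],[[-0.355,0.095,0.083],[0,0,0],0],[[-0.415,0.07,0.085],[0,0,0],0],[[-0.415,0.07,0.085],[0,0,0],0]]'
python3 - <<'E'
from h import *
arc([(-8-9*i,20) for i in range(4)]+[(-44,15),(-52,10),(-60,5),(-66,0),(-70,0),(-75,0)])
a=viewer.read_camera("scene")[150:280,210:370];b=viewer.read_camera("side")[140:270,170:330]
f=lambda i:cv2.resize(i,(400,325),interpolation=cv2.INTER_CUBIC)
cv2.imwrite('pics/c6.png',np.hstack([f(a),f(b)]))
E
```

```text
time: 12.4
ee_pos: [0.5617, -0.1337, 0.2112]
eef_rot: [0.146, 0.538, 0.824, 0.096]
ft_force: [0.9, 0.6, -0.4]
width: -0.0001
finger_force: 0.0
t 12.4 tcp [ 0.5617 -0.1337  0.2112] F [ 0.9  0.6 -0.4]
[[-0.047,-0.016,0.003],[0.003,0.001,0.005],0],[[-0.096,-0.051,-0.001],[0.003,0.001,0.005],0],[[-0.139,-0.093,-0.009],[0.003,0.001,0.005],0],[[-0.176,-0.140,-0.020],[0.003,0.001,0.005],0],[[-0.204,-0.192,-0.033],[0.105,0.046,0.005],0],[[-0.222,-0.241,-0.047],[0.207,0.090,0.005],0],[[-0.233,-0.292,-0.062],[0.309,0.135,0.005],0],[[-0.232,-0.339,-0.049],[0.410,0.179,0.005],0],[[-0.232,-0.364,-0.058],[0.410,0.179,0.005],0],[[-0.229,-0.396,-0.069],[0.410,0.179,0.005],0],
```

View pics/c6.png

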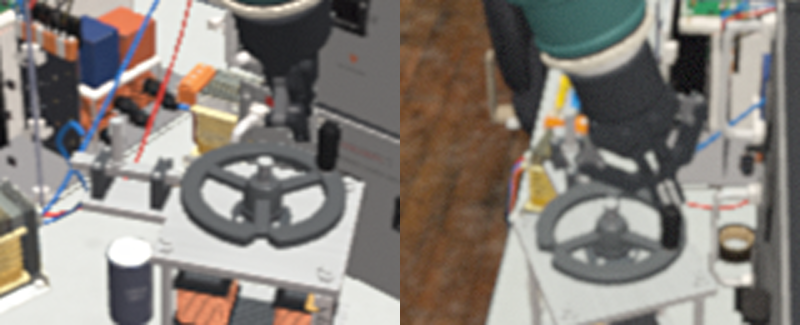

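The handle is at (328, 145) in the scene half and being pushed toward the right-hand side. Continuing and standing the tool upright again.

```bash
python3 -m creep '[[[-0.05,-0.015,0],[0,0,0],0],[[-0.095,-0.05,0],[0,0,0],0],[[-0.14,-0.095,-0.01],[0,0,0],0],[[-0.175,-0.14,-0.02],[0,0,0],0],[[-0.205,-0.19,-0.033],[0.1,0.045,0],0],[[-0.22,-0.24,-0.047],[0.2,0.09,0],0],[[-0.23,-0.29,-0.06],[0.3,0.135,0],0],[[-0.23,-0.34,-0.05],[0.41,0.18,0],0],[[-0.23,-0.365,-0.058],[0.41,0.18,0],0],[[-0.23,-0.395,-0.069],[0.41,0.18,0],0],[[-0.23,-0.395,-0.069],[0.41,0.18,0],0]]'
python3 - <<'E'
from h import *
arc([(-80-4*i,0) for i in range(7)])
a=viewer.read_camera("scene")[175:265,240:350];b=viewer.read_camera("side")[190:280,200:310]
f=lambda i:cv2.resize(i,(400,327),interpolation=cv2.INTER_CUBIC)
cv2.imwrite('pics/c7.png',np.hstack([f(a),f(b)]))
E
```

```text
time: 13.6
ee_pos: [0.5196, -0.1886, 0.2071]
eef_rot: [0.0, 0.546, 0.837, 0.0]
ft_force: [-0.2, 0.7, -0.9]
width: -0.0002
finger_force: 0.1
t 13.6 tcp [ 0.5196 -0.1886  0.2071] F [-0.2  0.7 -0.9]
[[0.003,-0.032,0.000],[0.001,0.000,0.006],0],[[0.010,-0.058,0.000],[0.001,0.000,0.006],0],[[0.019,-0.083,0.000],[0.001,0.000,0.006],0],[[0.030,-0.108,0.000],[0.001,0.000,0.006],0],[[0.043,-0.132,0.000],[0.001,0.000,0.006],0],[[0.057,-0.155,0.000],[0.001,0.000,0.006],0],[[0.073,-0.176,0.000],[0.001,0.000,0.006],0],
```

View pics/c7.png

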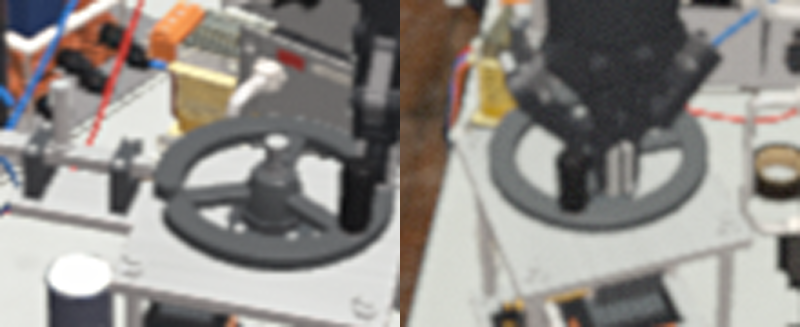

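```bash
cat >> h.py <<'E'
def az(n,u,v):
    p=pix2z(n,u,v,.213)[:2]-C;return np.degrees(np.arctan2(p[1],p[0])),np.hypot(*p)
E
python3 - <<'E'
from h import *
for n,o in(("scene",[(326.2,231.9),(337.6,228.6)]),("side",[(235.5,235.8),(247.6,238.1)])):
  for q in o: print(n,az(n,*q))
print(C+.058*np.array([0,0]),readout.get_state()["ee_pos"][:2]-C)
E
```

```text
scene (np.float64(-125.04954569822614), np.float64(0.05735303738013825))
scene (np.float64(-99.35299419984007), np.float64(0.05915616290092647))
side (np.float64(-125.36605084573577), np.float64(0.0612247132529486))
side (np.float64(-98.74370419222896), np.float64(0.056351937371437316))
[ 0.505 -0.133] [ 0.01493423 -0.05537467]
```

```bash
python3 -m creep '[[[0,-0.03,0],[0,0,0],0],[[0.01,-0.06,0],[0,0,0],0],[[0.02,-0.085,0],[0,0,0],0],[[0.03,-0.11,0],[0,0,0],0],[[0.04,-0.13,0],[0,0,0],0],[[0.04,-0.13,0],[0,0,0],0]]'
cat >> h.py <<'E'
def match():
    "pixel shift of handle vs initial picture, over subpixel windows"
    for n,f,c in(("scene",'s1',(326,232)),("side",'d1',(235,236))):
        K,R,t=cam(n)
        g0=cv2.imread(f'pics/{f}.png');g1=viewer.read_camera(n)
        T=g0[c[1]-12:c[1]+11,c[0]-6:c[0]+7];S=g1[c[1]-32:c[1]+31,c[0]-26:c[0]+27]
        up=lambda i:cv2.resize(i,None,fx=4,fy=4,interpolation=cv2.INTER_CUBIC)
        m=cv2.matchTemplate(up(S),up(T),cv2.TM_CCOEFF_NORMED);_,v,_,l=cv2.minMaxLoc(m)
        d=np.array(l)/4-20;o={"scene":(326.2,231.9),"side":(235.5,235.8)}[n]
        print(n,round(v,3),d,"dAz",round(az(n,*(o+d))[0]-az(n,*o)[0],1))
E
python3 - <<'E'
from h import *
match();arc([(-98,0),(-100,0)])
E
```

```text
time: 14.3
ee_pos: [0.4994, -0.1907, 0.207]
eef_rot: [-0.0, 0.546, 0.838, -0.0]
ft_force: [0.5, -0.3, 0.2]
width: -0.0001
finger_force: 0.0
scene 0.62 [4. 0.] dAz 7.2
side 0.453 [-12.5  20. ] dAz 10.3
t 14.4 tcp [ 0.4998 -0.1906  0.207 ] F [ 0.1  1.2 -0.4]
[[0.009,-0.017,-0.000],[-0.000,-0.000,0.006],0],[[0.016,-0.029,-0.000],[-0.000,-0.000,0.006],0],
```

```bash
python3 -m creep '[[[0.009,-0.017,0],[0,0,0],0],[[0.016,-0.029,0],[0,0,0],0],[[0.018,-0.034,0],[0,0,0],0],[[0.018,-0.034,0],[0,0,0],0],[[0,0.05,0],[0,0,0],0],[[0,0.08,-0.2],[0,0,0],0],[[0,0.08,-0.5],[0,0,0],0],[[0.3,0.08,-0.6],[0,0,0],0],[[0.6,0.1,-0.6],[0,0,0],0],[[0.85,0.1,-0.6],[0,0,0],0],[[0.85,0.1,-0.6],[0,0,0],0]]'
python3 - <<'E'
from h import *
match();rows([(.473,-.062,.29,113.5,0)])
E
```

```text
time: 15.5
ee_pos: [0.4619, -0.0632, 0.2972]
eef_rot: [-0.001, 0.544, 0.839, 0.001]
ft_force: [0.8, -0.6, 0.0]
width: 0.0002
finger_force: 0.0
scene 0.963 [ 1.5 -0.5] dAz 3.5
side 0.973 [1.25 0.75] dAz 3.5
t 15.6 tcp [ 0.4629 -0.0669  0.2974] F [ 0.5 -1.3 -1.1]
[[0.003,0.075,0.049],[0.001,-0.000,0.009],0],
```

```bash
python3 - <<'E'
from h import *
rows([(.438,.0184,.29,113.5,0),(.438,.0184,.206,113.5,0),(.452,-.0137,.206,113.5,0)])
E
```

```text
t 15.6 tcp [ 0.4629 -0.0669  0.2974] F [ 0.5 -1.3 -1.1]
[[0.587,0.079,0.049],[0.001,-0.000,0.009],0],[[0.587,0.078,0.609],[0.001,-0.000,0.009],0],[[0.354,0.077,0.609],[0.001,-0.000,0.009],0],
```

```bash
python3 -m creep '[[[0.3,0.08,0],[0,0,0],0],[[0.59,0.08,0],[0,0,0],0],[[0.59,0.08,0],[0,0,0],0],[[0.59,0.08,0.2],[0,0,0],0],[[0.59,0.08,0.4],[0,0,0],0],[[0.59,0.08,0.61],[0,0,0],0],[[0.59,0.08,0.61],[0,0,0],0]]'
python3 -m creep '[[[-0.05,0,0],[0,0,0],0],[[-0.08,0,0],[0,0,0],0],[[-0.1,0,0],[0,0,0],0],[[-0.12,0,0],[0,0,0],0],[[-0.14,0,0],[0,0,0],0],[[-0.16,0,0],[0,0,0],0],[[-0.18,0,0],[0,0,0],0],[[-0.2,0,0],[0,0,0],0],[[-0.2,0,0],[0,0,0],0]]'
```

```text
time: 16.3
ee_pos: [0.4366, 0.0166, 0.2028]
eef_rot: [-0.001, 0.547, 0.837, -0.003]
ft_force: [-0.1, 0.4, 1.2]
width: -0.0003
finger_force: 0.0
time: 17.2
ee_pos: [0.4499, -0.0097, 0.2055]
eef_rot: [0.0, 0.546, 0.838, -0.0]
ft_force: [-0.3, 0.3, 0.0]
width: 0.0002
finger_force: 0.2
```

```bash
python3 -m creep '[[[-0.01,0,0],[0,0,0],0],[[-0.02,0,0],[0,0,0],0],[[-0.025,0,0],[0,0,0],0],[[-0.025,0,0],[0,0,0],0]]'
python3 -m creep '[[[-0.007,0,0],[0,0,0],0],[[-0.013,0,0],[0,0,0],0],[[-0.013,0,0],[0,0,0],0]]'
```

```text
time: 17.6
ee_pos: [0.4513, -0.013, 0.2055]
eef_rot: [0.0, 0.546, 0.838, -0.0]
ft_force: [-0.2, 1.8, 0.7]
width: -0.0001
finger_force: 0.8
time: 17.9
ee_pos: [0.4519, -0.0144, 0.2054]
eef_rot: [-0.0, 0.546, 0.838, 0.0]
ft_force: [-2.7, 5.3, 2.7]
width: -0.0001
finger_force: 3.0
```

```bash
python3 -m creep '[[[-0.007,0,0],[0,0,0],0],[[-0.013,0,0],[0,0,0],0],[[-0.013,0,0],[0,0,0],0]]'
python3 -m creep '[[[-0.007,0,0],[0,0,0],0],[[-0.01,0,0],[0,0,0],0],[[-0.01,0,0],[0,0,0],0]]'
```

```text
time: 18.2
ee_pos: [0.452, -0.0145, 0.2054]
eef_rot: [-0.002, 0.546, 0.838, 0.0]
ft_force: [-9.9, 17.4, 9.6]
width: 0.0001
finger_force: 10.2
time: 18.5
ee_pos: [0.4521, -0.0146, 0.2053]
eef_rot: [-0.003, 0.545, 0.838, 0.001]
ft_force: [-15.4, 26.7, 15.5]
width: -0.0004
finger_force: 15.7
```

The bolt is against a hard stop where the home position was predicted. Retracting to check.

```bash
python3 -m creep '[[[0.1,0,0],[0,0,0],0],[[0.2,0,0],[0,0,0],0],[[0.2,0,-0.3],[0,0,0],0],[[0.2,0,-0.6],[0,0,0],0],[[0.3,-0.2,-0.7],[0,0,0],0],[[0.6,-0.4,-0.7],[0,0,0],0],[[0.9,-0.6,-0.7],[0,0,0],0],[[0.95,-0.65,-0.7],[0,0,0],0],[[0.95,-0.65,-0.7],[0,0,0],0]]'
python3 - <<'E'
from h import *
match()
for n,f,c in(("scene",'s1',(264,207)),("side",'d1',(240,197))):
    g0=cv2.imread(f'pics/{f}.png');g1=viewer.read_camera(n)
    T=g0[c[1]-10:c[1]+9,c[0]-5:c[0]+6];S=g1[c[1]-25:c[1]+24,c[0]-20:c[0]+21]
    up=lambda i:cv2.resize(i,None,fx=4,fy=4,interpolation=cv2.INTER_CUBIC)
    m=cv2.matchTemplate(up(S),up(T),cv2.TM_CCOEFF_NORMED);_,v,_,l=cv2.minMaxLoc(m);print(n,"pin",v,np.array(l)/4-15)
d1=cv2.absdiff(cv2.imread('pics/d1.png'),g1).max(2);d1[:170]=0
print((d1[170:330,150:340]>60).sum(), cv2.boundingRect((d1>60).astype('uint8')))
g=viewer.read_camera("scene");d=cv2.absdiff(cv2.imread('pics/s1.png'),g).max(2)
print("cap/fuse/key/cutters region diff",(d[240:330,240:400]>60).sum())
print(readout.get_state()["time"],readout.get_state()["ft_force"])
E
```

```text
time: 19.4
ee_pos: [0.3053, 0.0739, 0.3106]
eef_rot: [0.0, 0.545, 0.838, 0.001]
ft_force: [0.2, 0.2, -0.6]
width: -0.0001
finger_force: 0.0
scene 0.992 [ 0.5  -0.25] dAz 1.2
side 0.993 [0.25 0.25] dAz 0.9
scene pin 0.9973037242889404 [0. 0.]
side pin 0.9961557984352112 [0. 0.]
34 (11, 170, 245, 107)
cap/fuse/key/cutters region diff 9
19.65 [ 1.38395041 -0.37394583  0.45668589]
```

```bash
python3 -c "
from rig import order;print(order.finish_job())"
```

```text
the job is handed in; nothing more can be done
None
```

The job is handed in at about 20 s: the bolt was pushed out, the wheel turned one full turn clockwise, and the bolt pushed home again. In the last pictures the pin is exactly where it started, the handle is within about 1° of its start angle, and the picture area around the capacitor, fuse, hex key and side cutters is essentially unchanged.

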